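# Open the exhaust-filter bay of the vacuum pump

### The job

The vacuum pump's filter is due for a change, so open its filter bay with the fingertips alone: press the orange snap tab in until the dark grey cover springs free, then push the cover by its rib straight back along its guides, off its seat, until the filter is completely uncovered. Push gently and do not lift the cover: leave it lying flat between the guides on the pump's top. Do not touch the white pleated filter, and leave the spare filter and the other things lying about where they are.

Things in the scene. Friction and masses are not known exactly. Their poses are not given: they have to be found in the camera images.
- pump: Low white and grey vacuum pump, 270 x 130 mm, flat top 62 mm above the bench, fixed. Origin: centre of its underside; z up. Its x axis (level) is the way the cover slides to open, the tab is at its -x end, y is across. Bay opening under the cover: x -67 to +10, y -31 to +31 mm. Two ejector bosses with sprung pins, 8 mm tall, at x -86 to -77, y +/-16 to 28 mm, push on the cover.
- tab_pad (a point): Centre of the top of the orange snap tab's finger pad (32 mm along the pump's x, 34 mm across), at x = -112 mm, y = 0 in the pump's frame, 9 mm above the pump's top when up (71 mm above the bench).
- snap_tab (a joint): Snap tab, m pressed straight down: 0 up, 0.007 bottomed. Spring 1.5 N at first to 4.5 N at the bottom, plus up to 4 N of friction at its catch. Beyond about 0.0045 the catch frees the cover and the sprung pins push it some 10 to 15 mm towards the pump's +x; let go, the tab springs back up and does not catch again.
- filter_cover: Dark grey louvred cover, a loose shell of about 120 g, 90 mm along x, 80 mm across, 12 mm tall without its rib. Origin: centre of its underside; axes as the pump's. Latched on its seat it is at x -27, y 0, z 62 mm in the pump's frame; where it meets the rear buffer at x +69 mm. The filter is fully uncovered when it is at x +56 mm or more. Slides with about 1 N.
- push_rib (a point): Middle of the face towards the tab of the push rib on top of the cover: 25 mm ahead of the cover's origin, 18 mm above its underside (80 mm above the bench). The rib is 46 mm wide across, 6 mm thick and stands from 12 to 23 mm above the cover's underside; the cover's top behind it is flat for 70 mm.
- filter: White pleated filter in a blue frame, 77 x 62 x 11 mm, at the bottom of the bay under the cover; its top lies 15 mm below the pump's top. Not to be touched. Origin: centre of its underside.
- spare_filter: Spare pleated filter in a blue frame, 77 x 62 x 11 mm, lying loose on the bench. Bystander. Origin: centre of its underside.
- marker: Felt marker, 17 x 136 x 15 mm, lying loose on the bench beside the pump. Bystander. Origin: centre of its underside.
- label_tape: Roll of yellow label tape lying flat right of the pump's rear half, the one nearer the robot of two on the bench; 62 mm across, 20 mm tall, loose. Bystander. Origin: centre of its underside.
- cryo_box: White cardboard freezer box, 130 x 130 x 54 mm, loose. Bystander. Origin: centre of its underside.
- tip_box_b: Blue pipette-tip box with a clear lid, 96 x 132 x 60 mm, loose. Bystander. Origin: centre of its underside.
- rear_stop (a point): Middle of the front face of the black rubber buffer across the rear of the pump's top, at x = +114 mm in the pump's frame, 6 mm above the top. It is 13 mm tall and gives: 1.5 N per mm, up to 7 mm. Guide rails 9 mm tall run to it along both sides at y = +/-41 to 48 mm; lips on them hold the cover's side flanges down only for x below +5 mm.
There are look-alikes about, which are no part of the job. Several things have the shape of the filter_cover; the one meant has the colours described above.

How it is judged:
By the outcome, as a careful person would: the job done as asked, in the order asked, and still so for the second after the job is handed in, with the robot touching nothing.
It also fails if it takes over 35 s, if anything falls off the work surface, if the arm or the gripper's body presses on something with over 40 N, if the wrist force passes 120 N, or if a joint passes its speed limit or range.

### The arm

A 6-joint arm with a two-finger parallel gripper is mounted at the origin on a cart in front of the work surface, level with it; the furniture and walls round the work are solid. World frame = base frame: x ahead of the robot, y to its left, z up, the work surface at z = 0. Lengths are in mm, angles in degrees, forces in N, time in s.
With the tool pointing down it reaches from about 300 to 850 mm from the base axis. Payload 4.2 kg.
Tool frame: the origin (TCP) lies at the very end of the fingers, on their centre line; the grasp point (between the pads) lies 19 mm behind it; z points along the fingers, y is the line along which they close (so a half turn about z gives the same grasp; the last joint's range is limited). The gripper opens to 91 mm and grips with 3 to 60 N. Pads are 32 mm wide; open, the fingers measure 118 mm over their backs; the gripper's body (76 mm by 178 mm) begins 60 mm behind the grasp point.
Start: joints at [74.313, 18.312, 89.639, -0, 72.044, -1.146], TCP at [144.375, 556.596, 213.976] pointing down, gripper open.
Joint ranges: [-177.97, 177.97], [-48.28, 115.42], [12.27, 149.76], [-77.06, 257.06], [2.81, 150.46], [-146.56, 146.56]. Speed limits (degrees/s): [147.25, 147.25, 180, 180, 180, 180].

### API

Orientations are given as [roll, pitch, yaw] about the fixed x, y, z axes, in that order (R = Rz(yaw) Ry(pitch) Rx(roll)).
In Python, from workcell import * gives the robot as it stands.
- The arm moves only by the tool move_arm, never from a script. Its argument "motion" is a list of rows, each a list of 3 entries, a list of its own where there are three numbers: the finger opening in mm, from 0 to 91.2, then the shift along the world's x, y, z in units of 25 mm (1.0 is 25 mm), then the turn, a rotation vector about the world's x, y, z in units of 4 degrees (1.0 is 4 degrees). In form: [[grip, [x, y, z], [ax, ay, az]], ...]. A call has 1 to 20 rows; each row shifts and turns the commanded pose from where the row before left it; what a row does not reach is not made up. A row lasts 1/12 s, in which the tool goes at most 41.7 mm and 7.16 degrees, less where a joint would pass 70% of its speed; a pose out of reach is approached as far as the arm can. A call with a number of a shift or a turn outside -1 to 1 is refused whole. A call with a gripper value outside its range is refused whole. The fingers move at their own pace and stop on an object; "grip_force" is the grip in N (left out, the last holds). Time passes only in rows, so rows that do not move let the fingers close. It gives the time, the measured TCP pose, the force, the opening and the grip force at its end, in the units of the state.
- state(): the state, without advancing time (a new reading comes with each control period).
- grab_frame(name): name is "scene" or "top"; returns the picture (420x560x3 uint8, blue, green, red); there is no depth.
- camera_info(name): a dict with "fx", "fy", "cx", "cy" (pixels), "k1" (the pictures are not rectified: a ray, as slopes to the right and down, at radius r is drawn at 1 + k1 r^2 times it, then the intrinsics apply), "rvec" (rotation vector, rad) and "tvec" (3), from world to camera coordinates, as OpenCV has them. Camera axes: x right, y down, z forward; pixel columns grow to the right and rows downward; lengths in mm; the calibration is good to about 2 mm. A picture is of the moment at which its call begins. camera_info takes no time and is no camera call.
- job_done(): hands the job in; it is judged then, once.
The state is a dict: "time_s": time; "qpos": joint angles; "qvel": joint speeds; "effort": joint torques, N m; "ee_pos": TCP position; "ee_rot": TCP orientation; "force": force on the tool from outside, world axes, zero at the start; "torque": the same for the moment, N m; "gripper_width": finger opening in mm; "gripper_force": force on a finger pad.
Only numpy, scipy, OpenCV 4.12 (cv2) and the standard library are available. Lean on these libraries where they do the work, as an engineer would, in place of code of your own. Each camera call takes 0.05 s, during which the arm holds its last target. There are 200 camera calls.

## Working session

There is one attempt and no reset: what is moved stays moved. The work goes in short steps, Python scripts to look and compute and a tool call to move; the robot and the scene stay as the last step left them, time stands still between calls to the robot, and variables do not carry over. Pictures are saved under pics/ and viewed, at most 10 in all, crops included, and the job is handed in when it is done.

Besides the shell and the picture viewer there is one more tool, called after ">>>" as name([rows], argument=value, ...), one row to a line, values as JSON. move_arm: Moves the arm, as the interface text tells. Shifts and turns lie within -1 to 1; 1 stands for 25 mm of shift or 4 degrees of turn. Its arguments: {"type":"object","properties":{"motion":{"type":"array","items":{"type":"array"}},"grip_force":{"type":"number"}},"required":["motion"]}

```bash
mkdir -p pics; python3 - <<'E'
from workcell import *
import cv2
for n in("scene","top"):
    cv2.imwrite(f"pics/{n}0.png",grab_frame(n)); print(camera_info(n))
print(state())
E
```

```text
{'fx': 512.6802119853078, 'fy': 512.6802119853078, 'cx': 275.1386097498726, 'cy': 210.7161706046686, 'k1': -0.1865716575440218, 'rvec': array([ 0.99601245, -2.527084  ,  0.9888646 ]), 'tvec': array([ 489.2146453 ,  285.76148387, 1572.83559532])}
{'fx': 481.6549778848749, 'fy': 481.6549778848749, 'cx': 277.90583257227604, 'cy': 210.12158634252472, 'k1': 0.00988893513330896, 'rvec': array([ 2.23629045, -1.96358488,  0.21017615]), 'tvec': array([  51.95949421,  574.73448031, 1207.81645586])}
{'time_s': 0.1, 'qpos': array([ 7.43127422e+01,  1.83487727e+01,  8.96981972e+01,  3.04797400e-04,
        7.20408221e+01, -1.14475370e+00]), 'qvel': array([ 0.03208668, -0.05769696, -0.16156628,  0.00331094, -0.00186426,
       -0.03875446]), 'effort': array([-2.23586558e-04, -4.13331091e+01, -2.32509112e+01,  7.28933886e-02,
        4.21515189e-02, -5.53008886e-05]), 'ee_pos': array([144.25354832, 556.17482456, 213.20461732]), 'ee_rot': array([-1.79912231e+02, -2.04368548e-03,  1.65457400e+02]), 'force': array([ 0.01986178, -0.34515347,  0.88741332]), 'torque': array([-0.01559918,  0.03042378,  0.05259447]), 'gripper_force': 0.0, 'gripper_width': 91.02066741025341}
```

View pics/top0.png

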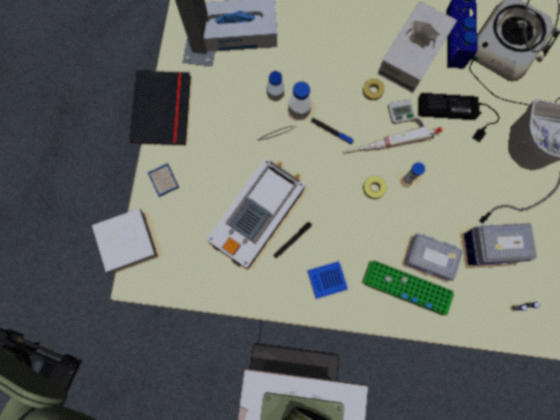

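View pics/scene0.png

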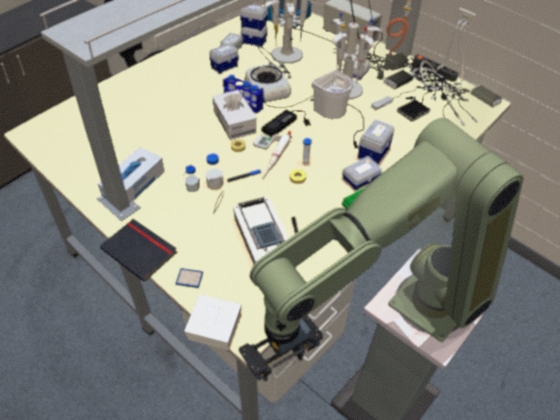

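The top view shows the pump at about (257,213), with the orange tab at (231,245), dark louvred cover at (248,218) and white rear at (272,185). The blue louvred piece at (327,280) has the cover's shape but the wrong colour. The dark grey one on the pump fits the description. I'll confirm with a crop and measure.

```bash
cat > h.py <<'E'
from workcell import *
import cv2, numpy as np
def ray(n,uv):
    c=camera_info(n);R=cv2.Rodrigues(c['rvec'])[0];K=np.array([[c['fx'],0,c['cx']],[0,c['fy'],c['cy']],[0,0,1.]])
    p=cv2.undistortPoints(np.array([[uv]],float),K,np.array([c['k1'],0,0,0.]))[0,0]
    return -R.T@c['tvec'], R.T@np.array([p[0],p[1],1])
def onz(n,uv,z):
    o,d=ray(n,uv); return o+d*(z-o[2])/d[2]
def proj(n,P):
    c=camera_info(n);K=np.array([[c['fx'],0,c['cx']],[0,c['fy'],c['cy']],[0,0,1.]])
    return cv2.projectPoints(np.array(P,float).reshape(-1,3),c['rvec'],c['tvec'],K,np.array([c['k1'],0,0,0.]))[0][:,0]
def orange(im):
    h=cv2.cvtColor(im,cv2.COLOR_BGR2HSV); m=cv2.inRange(h,(5,140,120),(20,255,255))
    n,l,s,c=cv2.connectedComponentsWithStats(m)
    return [(s[i,4],c[i].round(2)) for i in range(1,n) if s[i,4]>15]
E
python3 - <<'E'
from h import *
im=grab_frame("top"); print(orange(im))
for z in (71,): 
  for a,c in orange(im): print(a,c,onz("top",c,z).round(1))
cv2.imwrite("pics/crop1.png",cv2.resize(im[145:285,185:345],None,fx=4.2,fy=4.2,interpolation=cv2.INTER_CUBIC))
print(orange(grab_frame("scene")))
E
```

```text
[(np.int32(142), array([230.91, 245.85]))]
142 [230.91 245.85] [452.2 233.3  71. ]
[(np.int32(41), array([398.  ,  21.02])), (np.int32(27), array([397.07,  33.04]))]
```

View pics/crop1.png

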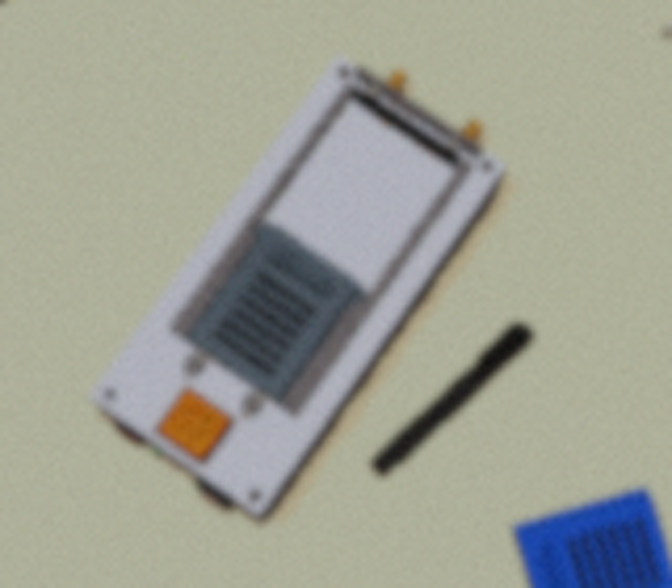

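The crop confirms it: dark grey cover with the orange tab at its near end. The corners of the pump's top are at about (340,62), (503,172), (262,518) and (97,398) in crop pixels. The blue look-alike and the marker lie off to the right.

```bash
python3 - <<'E'
from h import *
f=lambda u,v,z=62:onz("top",(185+(u+.5)/4.2-.5,145+(v+.5)/4.2-.5),z)
rl,rr,fr,fl=f(340,62),f(503,172),f(262,518),f(97,398)
c=(rl+rr+fr+fl)/4; e=(rl+rr-fr-fl); l=rl+fl-rr-fr
print(c.round(1),np.linalg.norm(e)/2,np.linalg.norm(l)/2,np.degrees(np.arctan2(e[1],e[0])),np.degrees(np.arctan2(-l[0],l[1])))
for nm,p in dict(rl=rl,rr=rr,fr=fr,fl=fl,buf=f(408,127,70),tab=onz("top",(230.91,245.85),71),covR=f(316,260,74)).items(): print(nm,p.round(1))
im=grab_frame("top")
h=cv2.cvtColor(im,cv2.COLOR_BGR2HSV)
m=cv2.inRange(h,(90,40,40),(112,140,150))[145:285,185:345]
n,L,s,cc=cv2.connectedComponentsWithStats(m)
for i in range(1,n):
  if s[i,4]>60:print(s[i],cc[i])
print(state()['time_s'])
E
```

```text
[550.1 180.7  62. ] 264.3675713448528 126.79297754894601 -26.99501150260766 -27.97706207779176
rl [697.3 176.8  62. ]
rr [638.4  64.6  62. ]
fr [402.2 184.8  62. ]
fl [462.3 296.6  62. ]
buf [657.6 127.8  70. ]
tab [452.2 233.3  71. ]
covR [563.9 173.5  74. ]
[ 46  54  40  40 833] [64.90876351 73.67226891]
0.25
```

>>> move_arm([
  [0,[0.6,-0.65,0],[0,0,-1]],
  [0,[0.6,-0.65,0],[0,0,-1]],
  [0,[0.6,-0.65,0],[0,0,-1]],
  [0,[0.6,-0.65,0],[0,0,-1]],
  [0,[0.6,-0.65,0],[0,0,-1]],
  [0,[0.6,-0.65,0],[0,0,-1]],
  [0,[0.6,-0.65,0],[0,0,-1]],
  [0,[0.6,-0.65,0],[0,0,-1]],
  [0,[0.6,-0.65,0],[0,0,-1]],
  [0,[0.6,-0.65,0],[0,0,-1]],
  [0,[0.6,-0.65,0],[0,0,-1]],
  [0,[0.6,-0.65,0],[0,0,-1]],
  [0,[0.6,-0.65,0],[0,0,-1]],
  [0,[0.6,-0.65,0],[0,0,-1]],
  [0,[0.6,-0.65,0],[0,0,-1]],
  [0,[0.6,-0.65,0],[0,0,-1]],
  [0,[0.6,-0.65,0],[0,0,-1]],
  [0,[0.6,-0.65,0],[0,0,-1]],
  [0,[0.6,-0.65,0],[0,0,-1]],
  [0,[0.6,-0.65,0],[0,0,-1]],
])

```text
time_s: 1.92
ee_pos: [445.0, 230.7, 214.0]
ee_rot: [180.0, 0.0, 85.3]
force: [0.1, 1.1, 0.1]
gripper_width: 0.3
gripper_force: 0.0
```

>>> move_arm([
  [0,[0,0,-0.6],[0,0,-1]],
  [0,[0,0,-0.8],[0,0,-1]],
  [0,[0,0,-0.8],[0,0,-1]],
  [0,[0,0,-0.8],[0,0,-1]],
  [0,[0,0,-0.6],[0,0,-1]],
  [0,[0,0,-0.4],[0,0,-0.7]],
  [0,[0,0,0],[0,0,0]],
  [0,[0,0,0],[0,0,0]],
])

```text
time_s: 2.58
ee_pos: [444.2, 231.5, 113.7]
ee_rot: [-180.0, 0.0, 62.7]
force: [-0.0, -0.1, -0.1]
gripper_width: 0.8
gripper_force: 0.0
```

>>> move_arm([
  [0,[0.1,0.02,-0.4],[0,0,0]],
  [0,[0.1,0.02,-0.4],[0,0,0]],
  [0,[0.06,0.02,-0.3],[0,0,0]],
  [0,[0,0,-0.2],[0,0,0]],
  [0,[0,0,-0.1],[0,0,0]],
  [0,[0,0,0],[0,0,0]],
])

```text
time_s: 3.08
ee_pos: [450.4, 232.9, 78.2]
ee_rot: [-179.9, 0.1, 62.7]
force: [-0.3, -0.1, 0.5]
gripper_width: 0.3
gripper_force: 0.0
```

```bash
python3 - <<'E'
from h import *
s=state();print(s['ee_pos'],s['force'])
a=grab_frame("top");b=grab_frame("scene")
A=cv2.resize(a[145:285,185:325],None,fx=4,fy=4,interpolation=cv2.INTER_CUBIC)
u,v=proj("scene",[s['ee_pos']])[0].astype(int);print(u,v)
B=cv2.resize(b[v-70:v+70,u-28:u+28],None,fx=4,fy=4,interpolation=cv2.INTER_CUBIC)
cv2.imwrite("pics/p2.png",np.hstack([A,B]))
E
```

```text
[450.40515169 232.87686952  78.15973556] [-0.33301214 -0.05185546  0.47573799]
275 252
```

View pics/p2.png

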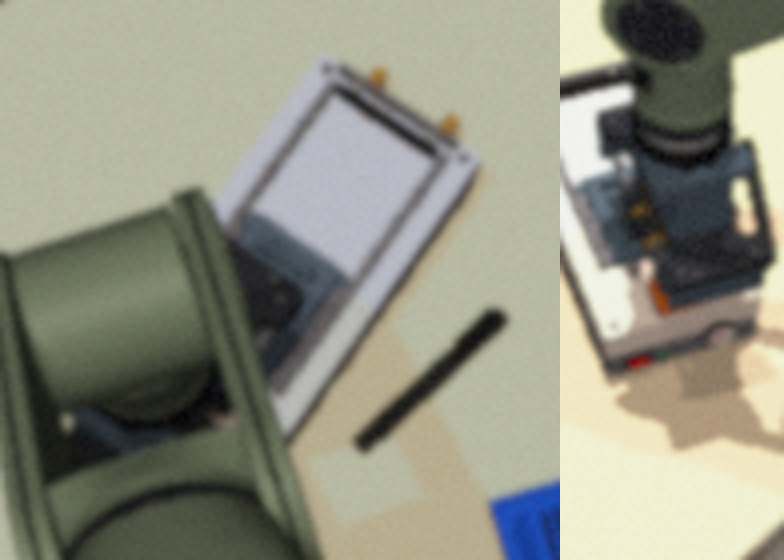

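The fingers are hidden from above. In the scene view the gripper stands over the orange tab, and the cover is still latched. Pressing slowly.

>>> move_arm([
  [0,[0.02,0,-0.1],[0,0,0]],
  [0,[0,0,-0.1],[0,0,0]],
  [0,[0,0,-0.06],[0,0,0]],
  [0,[0,0,-0.06],[0,0,0]],
  [0,[0,0,-0.06],[0,0,0]],
  [0,[0,0,-0.06],[0,0,0]],
  [0,[0,0,0],[0,0,0]],
])

```text
time_s: 3.77
ee_pos: [451.3, 233.1, 68.0]
ee_rot: [180.0, 0.0, 62.7]
force: [-0.0, -0.8, 2.5]
gripper_width: 0.8
gripper_force: 1.2
```

>>> move_arm([
  [0,[0,0,-0.05],[0,0,0]],
  [0,[0,0,-0.04],[0,0,0]],
  [0,[0,0,0],[0,0,0]],
])

```text
time_s: 4.02
ee_pos: [451.3, 233.1, 65.7]
ee_rot: [180.0, -0.0, 62.7]
force: [-0.9, -0.0, 3.9]
gripper_width: 0.4
gripper_force: 1.8
```

>>> move_arm([
  [0,[0,0,-0.03],[0,0,0]],
  [0,[0,0,-0.02],[0,0,0]],
  [0,[0,0,0],[0,0,0]],
  [0,[0,0,0],[0,0,0]],
  [0,[0,0,0],[0,0,0]],
])

```text
time_s: 4.43
ee_pos: [451.4, 233.1, 64.5]
ee_rot: [180.0, -0.0, 62.7]
force: [-1.9, -0.8, 4.7]
gripper_width: 0.2
gripper_force: 2.0
```

```bash
python3 - <<'E'
from h import *
a=grab_frame("top")
cv2.imwrite("pics/p3.png",cv2.resize(a[145:285,185:325],None,fx=4,fy=4,interpolation=cv2.INTER_CUBIC))
E
```

```text
(no output)
```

View pics/p3.png

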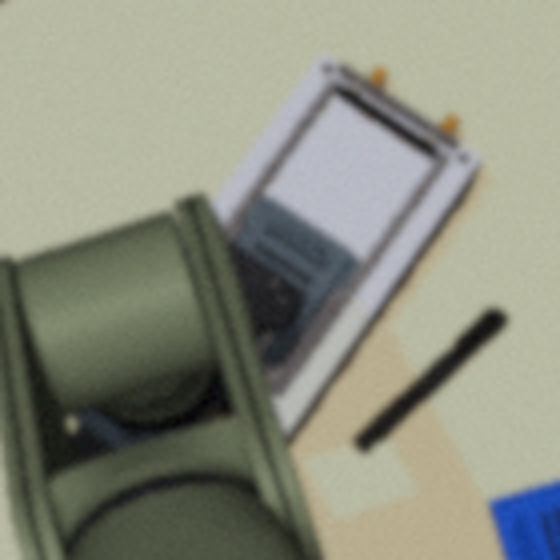

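The cover's rear right corner went from (352,283) to (362,262) in the crop, about 14 mm towards the rear, so it's free. Lifting off and going over to behind the rib.

>>> move_arm([
  [0,[0,0,0.3],[0,0,0]],
  [0,[0,0,0.6],[0,0,0]],
  [0,[0,0,0.6],[0,0,0]],
  [0,[0.56,-0.29,0],[0,0,0]],
  [0,[0.56,-0.29,0],[0,0,0]],
  [0,[0.56,-0.29,0],[0,0,0]],
  [0,[0.56,-0.29,0],[0,0,0]],
  [0,[0.56,-0.29,0],[0,0,0]],
  [0,[0.56,-0.3,0],[0,0,0]],
  [0,[0,0,0],[0,0,0]],
  [0,[0,0,0],[0,0,0]],
])

```text
time_s: 5.4
ee_pos: [536.1, 188.5, 101.3]
ee_rot: [-180.0, 0.0, 62.6]
force: [-0.6, 0.2, -1.1]
gripper_width: 0.2
gripper_force: 0.0
```

```bash
python3 - <<'E'
from h import *
s=state();print(s['ee_pos'],s['force'])
a=grab_frame("top");b=grab_frame("scene")
A=cv2.resize(a[145:265,205:305],None,fx=4,fy=4,interpolation=cv2.INTER_CUBIC)
u,v=proj("scene",[s['ee_pos']])[0].astype(int);print(u,v)
B=cv2.resize(b[v-60:v+60,u-50:u+50],None,fx=4,fy=4,interpolation=cv2.INTER_CUBIC)
cv2.imwrite("pics/p4.png",np.hstack([A,B]))
E
```

```text
[536.1326101  188.4893739  101.29666891] [-0.58571844  0.2139366  -1.10875442]
265 225
```

View pics/p4.png

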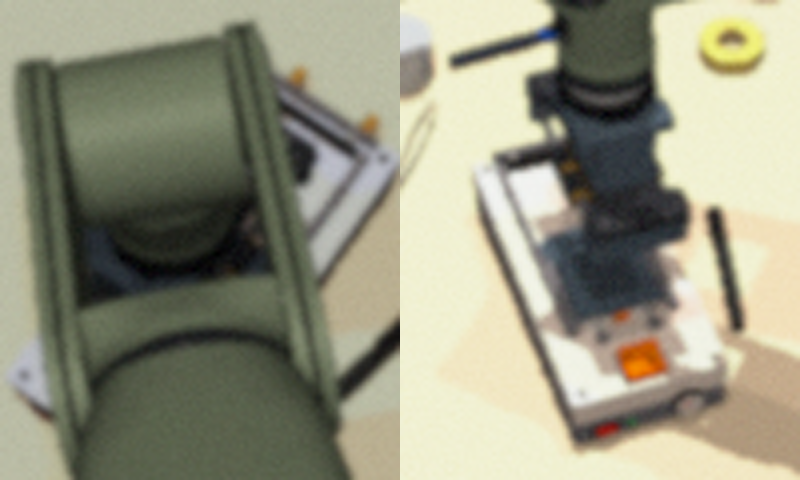

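In the scene view the tab is back up at (640,360) and the cover stands clear of the pins, with the gripper above its flat top. Lowering behind the rib.

>>> move_arm([
  [0,[0,0,-0.3],[0,0,0]],
  [0,[0,0,-0.3],[0,0,0]],
  [0,[0,0,-0.2],[0,0,0]],
  [0,[0,0,-0.1],[0,0,0]],
  [0,[0,0,0],[0,0,0]],
  [0,[0,0,0],[0,0,0]],
])

```text
time_s: 6.0
ee_pos: [535.2, 189.5, 79.3]
ee_rot: [-180.0, 0.0, 62.7]
force: [-0.2, 0.4, -0.1]
gripper_width: 0.5
gripper_force: 0.0
```

>>> move_arm([
  [0,[0.08,-0.042,0],[0,0,0]],
  [0,[0.08,-0.042,0],[0,0,0]],
  [0,[0.08,-0.042,0],[0,0,0]],
  [0,[0.08,-0.042,0],[0,0,0]],
  [0,[0.08,-0.042,0],[0,0,0]],
  [0,[0.08,-0.042,0],[0,0,0]],
  [0,[0.08,-0.042,0],[0,0,0]],
  [0,[0.08,-0.042,0],[0,0,0]],
])

```text
time_s: 6.67
ee_pos: [551.6, 180.8, 79.5]
ee_rot: [180.0, 0.0, 62.7]
force: [0.3, -0.1, 0.3]
gripper_width: 0.5
gripper_force: 0.0
```

>>> move_arm([
  [0,[0.12,-0.063,0],[0,0,0]],
  [0,[0.12,-0.063,0],[0,0,0]],
  [0,[0.12,-0.063,0],[0,0,0]],
  [0,[0.12,-0.063,0],[0,0,0]],
  [0,[0.12,-0.063,0],[0,0,0]],
  [0,[0.12,-0.063,0],[0,0,0]],
  [0,[0.12,-0.063,0],[0,0,0]],
])

```text
time_s: 7.25
ee_pos: [572.7, 169.7, 79.4]
ee_rot: [180.0, 0.0, 62.7]
force: [-1.0, 0.9, 0.2]
gripper_width: 0.8
gripper_force: 0.3
```

>>> move_arm([
  [0,[0.12,-0.063,0],[0,0,0]],
  [0,[0.12,-0.063,0],[0,0,0]],
  [0,[0.12,-0.063,0],[0,0,0]],
  [0,[0.12,-0.063,0],[0,0,0]],
  [0,[0.12,-0.063,0],[0,0,0]],
  [0,[0.12,-0.063,0],[0,0,0]],
  [0,[0.12,-0.063,0],[0,0,0]],
])

```text
time_s: 7.83
ee_pos: [593.7, 158.7, 79.5]
ee_rot: [180.0, -0.0, 62.7]
force: [-1.0, 0.5, -0.2]
gripper_width: 0.5
gripper_force: 0.3
```

```bash
python3 - <<'E'
from h import *
s=state();print(s['ee_pos'],s['force'])
a=grab_frame("top");b=grab_frame("scene")
A=cv2.resize(a[145:265,205:305],None,fx=4,fy=4,interpolation=cv2.INTER_CUBIC)
u,v=proj("scene",[s['ee_pos']])[0].astype(int);print(u,v)
B=cv2.resize(b[v-50:v+70,u-50:u+50],None,fx=4,fy=4,interpolation=cv2.INTER_CUBIC)
cv2.imwrite("pics/p5.png",np.hstack([A,B]))
E
```

```text
[593.68261307 158.74615446  79.48386417] [-1.03911251  0.49765197 -0.15371282]
259 215
```

View pics/p5.png

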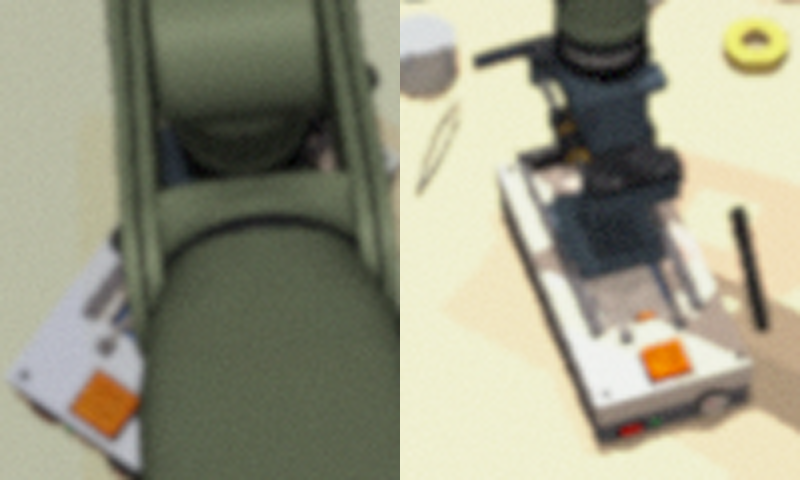

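The cover is sliding flat with about 1 N on it, and the bay is partly open. Continuing slowly.

>>> move_arm([
  [0,[0.1,-0.052,0],[0,0,0]],
  [0,[0.1,-0.052,0],[0,0,0]],
  [0,[0.1,-0.052,0],[0,0,0]],
  [0,[0.1,-0.052,0],[0,0,0]],
  [0,[0.1,-0.052,0],[0,0,0]],
  [0,[0.1,-0.052,0],[0,0,0]],
  [0,[0.1,-0.052,0],[0,0,0]],
  [0,[0.1,-0.052,0],[0,0,0]],
  [0,[0,0,0],[0,0,0]],
])

```text
time_s: 8.68
ee_pos: [614.1, 148.2, 79.5]
ee_rot: [180.0, -0.0, 62.6]
force: [0.6, 0.2, -0.4]
gripper_width: 0.4
gripper_force: 0.0
```

```bash
python3 - <<'E'
from h import *
s=state();p=s['ee_pos'];print(p,s['force'])
b=grab_frame("scene")
cv2.imwrite("pics/p6.png",cv2.resize(b[165:285,205:325],None,fx=5,fy=5,interpolation=cv2.INTER_CUBIC))
def P(x,y,z):
    c,q=np.cos(np.radians(-27.4)),np.sin(np.radians(-27.4)); return [550.8+c*x-q*y,181.2+q*x+c*y,z]
# cover's near top edge if the cover were at x=50,56,60,65, at y=+-40
for x in(50,56,60,65): print(x,((proj("scene",[P(x-45,40,74),P(x-45,-40,74)])-[205,165])*5).round())
print(((proj("scene",[P(-112,0,71)])-[205,165])*5).round())
E
```

```text
[614.05564978 148.19533958  79.46495487] [ 0.57348677  0.16193837 -0.37455724]
50 [[233. 320.]
 [349. 289.]]
56 [[230. 313.]
 [345. 283.]]
60 [[228. 309.]
 [343. 278.]]
65 [[226. 303.]
 [341. 273.]]
[[352. 441.]]
```

View pics/p6.png

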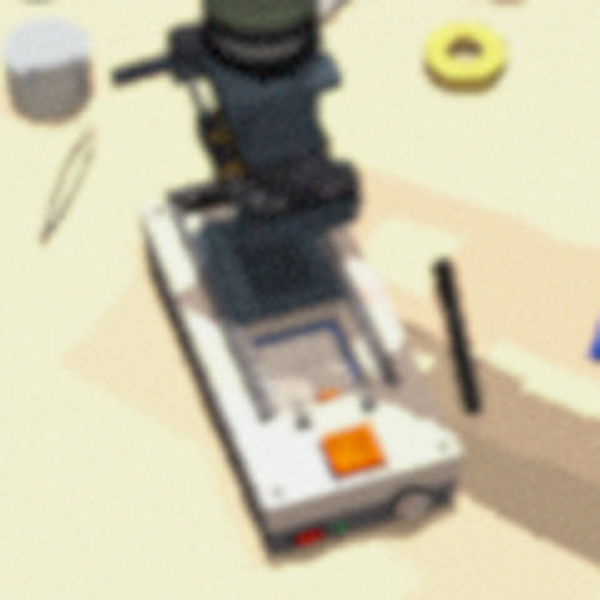

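The bay looks open, with the whole filter frame visible and the cover's near edge at (240,325)–(345,297). I'll push a little further for margin, watching for the buffer.

>>> move_arm([
  [0,[0.07,-0.037,0],[0,0,0]],
  [0,[0.07,-0.037,0],[0,0,0]],
  [0,[0.07,-0.037,0],[0,0,0]],
  [0,[0,0,0],[0,0,0]],
])

```text
time_s: 9.07
ee_pos: [619.0, 145.5, 79.5]
ee_rot: [180.0, -0.0, 62.7]
force: [-0.8, -0.6, 1.3]
gripper_width: 0.3
gripper_force: 0.0
```

```bash
python3 - <<'E'
from workcell import *
s=state();print(s['ee_pos'],s['force'])
E
```

```text
[619.01987832 145.54601076  79.45942443] [-0.83561347 -0.57826616  1.28757563]
```

>>> move_arm([
  [0,[-0.15,0.078,0],[0,0,0]],
  [0,[-0.15,0.078,0],[0,0,0]],
  [0,[0,0,0.3],[0,0,0]],
  [0,[0,0,0.7],[0,0,0]],
  [0,[0,0,1],[0,0,0]],
  [0,[0,0,1],[0,0,0]],
  [0,[0,0,1],[0,0,0]],
  [0,[-0.5,0.8,0.5],[0,0,0]],
  [0,[-0.8,0.9,0],[0,0,0]],
  [0,[-0.8,0.9,0],[0,0,0]],
  [0,[-0.8,0.9,0],[0,0,0]],
  [0,[-0.8,0.9,0],[0,0,0]],
  [0,[-0.8,0.9,0],[0,0,0]],
  [0,[-0.8,0.9,0],[0,0,0]],
  [0,[-0.8,0.9,0],[0,0,0]],
  [0,[-0.8,0.9,0],[0,0,0]],
  [0,[-0.8,0.9,0],[0,0,0]],
  [0,[-0.5,0.5,0],[0,0,0]],
  [0,[0,0,0],[0,0,0]],
])

```text
time_s: 10.65
ee_pos: [403.6, 387.0, 192.7]
ee_rot: [-179.9, -0.1, 62.9]
force: [0.3, -0.3, -1.1]
gripper_width: 0.3
gripper_force: 0.0
```

```bash
python3 - <<'E'
from h import *
a=grab_frame("top")
cv2.imwrite("pics/p7.png",cv2.resize(a[145:285,185:345],None,fx=4.2,fy=4.2,interpolation=cv2.INTER_CUBIC))
def P(x,y,z):
    c,q=np.cos(np.radians(-27.4)),np.sin(np.radians(-27.4)); return [550.8+c*x-q*y,181.2+q*x+c*y,z]
for x in(56,60,65,69): print(x,((proj("top",[P(x-45,40,74),P(x-45,-40,74),P(x+45,40,74),P(x+45,-40,74)])-[185,145])*4.2).round().tolist())
print(state()['force'],state()['time_s'])
E
```

```text
56 [[257.0, 227.0], [362.0, 299.0], [340.0, 113.0], [445.0, 183.0]]
60 [[261.0, 222.0], [366.0, 294.0], [344.0, 108.0], [448.0, 178.0]]
65 [[265.0, 216.0], [370.0, 287.0], [348.0, 102.0], [453.0, 172.0]]
69 [[269.0, 211.0], [374.0, 282.0], [352.0, 97.0], [456.0, 167.0]]
[ 0.11428079 -0.91500113  0.60979909] 10.7
```

View pics/p7.png

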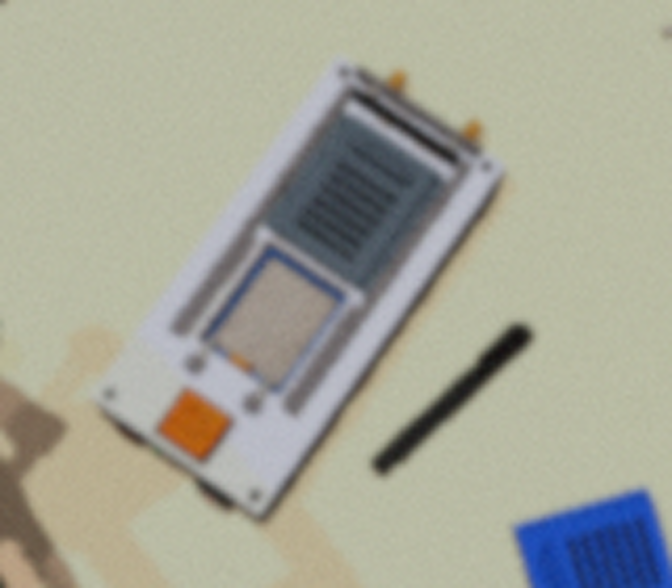

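The filter is uncovered and the cover lies flat between the guides. Its near edge is at (263,225)–(363,292), which puts it at about x ≈ 59. I'll check this against the blob shift from the latched picture.

```bash
python3 - <<'E'
from h import *
r=[]
for im in (cv2.imread("pics/top0.png"),grab_frame("top")):
    h=cv2.cvtColor(im,cv2.COLOR_BGR2HSV);m=cv2.inRange(h,(90,40,40),(112,140,150))[145:285,185:345]
    n,L,s,cc=cv2.connectedComponentsWithStats(m);i=1+s[1:,4].argmax();c=cc[i]+[185,145]
    r.append(onz("top",c,74));print(s[i],r[-1])
d=r[1]-r[0];print(d,np.linalg.norm(d)-27,np.degrees(np.arctan2(d[1],d[0])))
E
```

```text
[ 46  54  40  40 830] [528.64068067 194.74998433  74.        ]
[ 64  28  41  41 896] [604.34178038 154.19526443  74.        ]
[ 7.57010997e+01 -4.05547199e+01  2.27373675e-13] 58.87981021579529 -28.178919053008684
```

About 59 mm, against the 56 mm required. There's plenty of time, so I'll add a few millimetres.

>>> move_arm([
  [0,[0.82,-0.944,0],[0,0,0]],
  [0,[0.82,-0.944,0],[0,0,0]],
  [0,[0.82,-0.944,0],[0,0,0]],
  [0,[0.82,-0.944,0],[0,0,0]],
  [0,[0.82,-0.944,0],[0,0,0]],
  [0,[0.82,-0.944,0],[0,0,0]],
  [0,[0.82,-0.944,0],[0,0,0]],
  [0,[0.82,-0.944,0],[0,0,0]],
  [0,[0.82,-0.944,0],[0,0,0]],
  [0,[0.82,-0.944,0],[0,0,0]],
  [0,[0,0,-0.8],[0,0,0]],
  [0,[0,0,-0.8],[0,0,0]],
  [0,[0,0,-0.8],[0,0,0]],
  [0,[0,0,-0.6],[0,0,0]],
  [0,[0,0,0],[0,0,0]],
  [0,[0,0,0],[0,0,0]],
])

```text
time_s: 12.08
ee_pos: [611.2, 147.3, 116.6]
ee_rot: [-180.0, 0.1, 62.6]
force: [-0.2, -0.5, 0.6]
gripper_width: 0.5
gripper_force: 0.0
```

>>> move_arm([
  [0,[-0.25,0.22,0],[0,0,0]],
  [0,[0,0,-0.4],[0,0,0]],
  [0,[0,0,-0.4],[0,0,0]],
  [0,[0,0,-0.35],[0,0,0]],
  [0,[0,0,-0.22],[0,0,0]],
  [0,[0,0,-0.1],[0,0,0]],
  [0,[0,0,0],[0,0,0]],
])

```text
time_s: 12.67
ee_pos: [604.4, 154.0, 79.1]
ee_rot: [-179.9, 0.1, 62.7]
force: [-0.3, -0.1, -0.3]
gripper_width: 0.6
gripper_force: 0.0
```

>>> move_arm([
  [0,[0.084,-0.044,0],[0,0,0]],
  [0,[0.084,-0.044,0],[0,0,0]],
  [0,[0.084,-0.044,0],[0,0,0]],
  [0,[0.084,-0.044,0],[0,0,0]],
  [0,[0.084,-0.044,0],[0,0,0]],
  [0,[0.084,-0.044,0],[0,0,0]],
  [0,[0.084,-0.044,0],[0,0,0]],
  [0,[0.084,-0.044,0],[0,0,0]],
  [0,[0.084,-0.044,0],[0,0,0]],
  [0,[0,0,0],[0,0,0]],
])

```text
time_s: 13.5
ee_pos: [624.2, 144.0, 80.2]
ee_rot: [180.0, -0.0, 62.6]
force: [-0.5, 0.0, 0.6]
gripper_width: 0.3
gripper_force: 0.1
```

>>> move_arm([
  [0,[-0.15,0.078,0],[0,0,0]],
  [0,[-0.15,0.078,0],[0,0,0]],
  [0,[0,0,0.3],[0,0,0]],
  [0,[0,0,0.7],[0,0,0]],
  [0,[0,0,1],[0,0,0]],
  [0,[0,0,1],[0,0,0]],
  [0,[0,0,1],[0,0,0]],
  [0,[-0.5,0.8,0.5],[0,0,0]],
  [0,[-0.8,0.9,0],[0,0,0]],
  [0,[-0.8,0.9,0],[0,0,0]],
  [0,[-0.8,0.9,0],[0,0,0]],
  [0,[-0.8,0.9,0],[0,0,0]],
  [0,[-0.8,0.9,0],[0,0,0]],
  [0,[-0.8,0.9,0],[0,0,0]],
  [0,[-0.8,0.9,0],[0,0,0]],
  [0,[-0.8,0.9,0],[0,0,0]],
  [0,[-0.8,0.9,0],[0,0,0]],
  [0,[-0.5,0.5,0],[0,0,0]],
  [0,[0,0,0],[0,0,0]],
  [0,[0,0,0],[0,0,0]],
])

```text
time_s: 15.17
ee_pos: [410.7, 383.6, 193.3]
ee_rot: [179.9, -0.0, 62.8]
force: [0.4, -0.7, 0.4]
gripper_width: 0.3
gripper_force: 0.0
```

```bash
python3 - <<'E'
from h import *
r=[]
for im in (cv2.imread("pics/top0.png"),grab_frame("top")):
    h=cv2.cvtColor(im,cv2.COLOR_BGR2HSV);m=cv2.inRange(h,(90,40,40),(112,140,150))[145:285,185:345]
    n,L,s,cc=cv2.connectedComponentsWithStats(m);i=1+s[1:,4].argmax();c=cc[i]+[185,145]
    r.append(onz("top",c,74));print(s[i],r[-1])
d=r[1]-r[0];print(np.linalg.norm(d)-27,np.degrees(np.arctan2(d[1],d[0])))
cv2.imwrite("pics/p8.png",cv2.resize(im[145:285,185:345],None,fx=4.2,fy=4.2,interpolation=cv2.INTER_CUBIC))
E
```

```text
[ 46  54  40  40 830] [528.64068067 194.74998433  74.        ]
[ 65  27  41  40 890] [608.93163695 151.94816634  74.        ]
63.986995129537746 -28.0613602472391
```

View pics/p8.png

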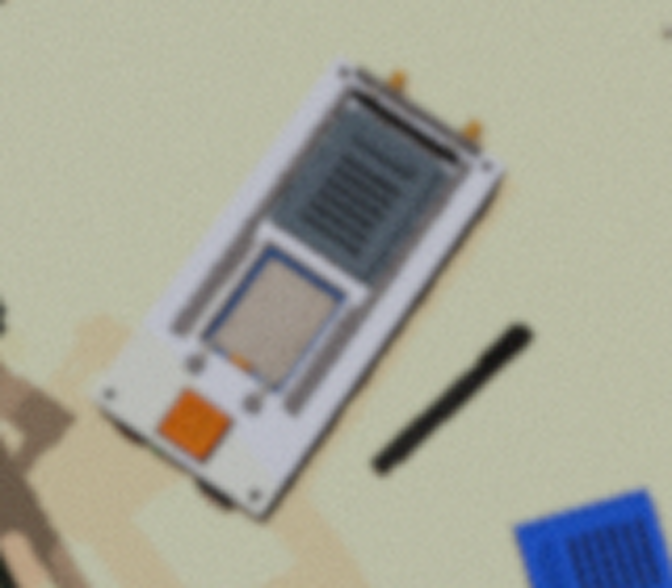

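The cover lies flat between the guides at x ≈ 64 mm, with a clear white strip between it and the blue filter frame. The marker at (450,398) and the blue piece haven't moved.

```bash
python3 -c "
from workcell import *
print(job_done())"
```

```text
the job is handed in; nothing more can be done
None
```

The filter bay is open: I pressed the tab until the cover sprang free, then pushed the cover back by its rib to about x = +64 mm (56 needed), where it lies flat between the guides with the filter fully uncovered, and handed the job in at about 15 s.

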